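# Stack a parts tray on its rim lugs

### The job

Three grey parts trays stand on the bench, two of them a long pair: one of the pair holds two connectors, the other is empty. Set the empty long tray on top of the loaded one turned end for end, with the two pull lips at opposite ends, so that it sits level on the rim lugs inside the loaded tray's rim and clear of the connectors, then let go. Leave the loaded tray where it stands and do not disturb the short tray.

Things in the scene. Friction and masses are not known exactly. Their poses are not given: they have to be found in the camera images.
- empty_tray_mid (a point): Centre, 20 mm above the underside, of the empty long tray: grey plastic, 40 mm high, about 0.1 kg. Its upright collar (top 16 mm) is 134 mm long (own x) by 62 mm wide (own y; grasp across this); below it the tray tapers to a 114 x 42 mm base. Own z is up; own x points to the end with the pull lip. Starts on the worktop (z = -3.8 mm), right of the loaded tray, lip towards the robot.
- empty_tray_lip (a point): Pull lip of the empty long tray, a tab 36 mm wide that stands 14 mm out from the rim at one end only: point at own x = +77 mm, y = 0, 37.5 mm above the underside. The loaded tray has the same lip. (A gooseneck lamp's head hangs 0.45 m above the mat's left half, about x = 0.47, y = 0.28 m: draw the arm back towards its base before swinging past it.)
- loaded_tray_mid (a point): Centre, 20 mm above the underside, of the loaded tray on the mat: same shape and axes, coax adapter and grey connector in it, lip towards the robot. Four lugs inside its long sides, tops 4 mm below the rim. A tray set in with its lip opposite stands on them, centre 36 mm above this point, with 7 mm play all round; lips at the same end, the lugs enter its side slots and it sinks about 20 mm lower.
- short_tray_mid (a point): Centre, 20 mm above the underside, of the third tray: empty, same section and height, but only 100 mm long over the collar. Not used. Stands on the worktop beside the empty long tray, on its left or right.

How it is judged:
At the end, for the whole second after the job is handed in: Empty long tray level (3 degrees) on the loaded tray's lugs: centre 32 to 39 mm above the loaded tray's, within 13 mm sideways, in line within 11 degrees, lips at opposite ends. Loaded tray level; loaded and short trays within 30 mm of their starts (horizontal distance between empty_tray_mid and loaded_tray_mid below 0.013 m and z of empty_tray_mid in the frame of loaded_tray_mid between 0.032 and 0.039 m and x of empty_tray_lip in the frame of loaded_tray_mid below -0.055 m and angle between the x axis of empty_tray_mid and the x axis of loaded_tray_mid, either way round below 0.2 rad and angle between each of empty_tray_mid, loaded_tray_mid's own z axis and vertical below 0.05 rad and distance of each of loaded_tray_mid, short_tray_mid from where it was at the start of the episode below 0.03 m); the robot touches nothing.
It fails at once if the short tray is knocked or carried away (more than 30 mm) (distance of short_tray_mid from where it was at the start of the episode above 0.03 m).
It also fails if it takes over 40 s, if anything falls off the work surface, if the arm or the gripper's body presses on something with over 40 N, if the wrist force passes 120 N, or if a joint passes its speed limit or range.

### The arm

A 6-joint arm with a two-finger parallel gripper is mounted at the origin on a cart in front of the work surface, level with it; the furniture and walls round the work are solid. World frame = base frame: x ahead of the robot, y to its left, z up, the work surface at z = 0. Lengths are in m, angles in rad, forces in N, time in s.
With the tool pointing down it reaches from about 0.25 to 0.725 m from the base axis. Payload 4 kg.
Tool frame: the origin (TCP) lies on the centre line of the jaws, within the pads' length; the fingertips stand 22 mm ahead of it and the grasp point (between the pads) lies 3 mm ahead of it; z points along the fingers, y is the line along which they close (so a half turn about z gives the same grasp; the last joint's range is limited). The gripper opens to 85 mm and grips with 20 to 120 N. Pads are 22 mm wide; open, the fingers measure 114 mm over their backs; the gripper's body (76 mm by 85 mm) begins 54 mm behind the grasp point. The pads swing forward as they close: fully open they stand 13 mm farther back than shut.
Start: joints at [1.237, 0.241, 0.005, 1.335, 0, 1.571], TCP at [0.164, 0.472, 0.222] pointing down, gripper open.
Joint ranges: [-2.72, 2.72], [-1.05, 1.87], [-1.09, 1.28], [-1.99, 2.15], [-1.42, 1.44], [-3.14, 3.14]. Speed limits (rad/s): [2.79, 2.79, 3.14, 3.14, 3.14, 3.14].

### API

Orientations are given as a unit quaternion [x, y, z, w].
In Python, from workcell import bot gives the robot as it stands.
- The arm moves only by the shell command python3 -m inch 'ROWS'. ROWS is JSON, one flat list of numbers, 7 for each row, row after row: the shift along the world's x, y, z in mm, then the turn, a rotation vector about the world's x, y, z in rad, then the opening in per cent of the stroke, from 0 (shut) to 100 (fully open). A call has 1 to 8 rows; each row is the pose to reach, as a shift and turn from the pose commanded when the call began; what a row does not reach only later rows make up. A row lasts 1/12 s, in which the tool goes at most 41.7 mm and 7.16 degrees, less where a joint would pass 70% of its speed; a pose out of reach is approached as far as the arm can. A call with a gripper value outside its range is refused whole. The fingers move at their own pace and stop on an object; the grip force is fixed at half the most. Time passes only in rows, so rows that repeat a pose let the fingers close. It gives the time, the measured TCP pose, the force, the opening and the grip force at its end, in the units of the state.
- bot.get_obs(): the state, without advancing time (a new reading comes with each control period).
- bot.camera(name): name is "scene" or "top"; returns the picture (384x512x3 uint8, blue, green, red); there is no depth.
- bot.camera_info(name): a dict with "intrinsics" (3x3 intrinsics, pixels), "camera_from_world" (4x4, takes a point from world to camera coordinates). Camera axes: x right, y down, z forward; pixel columns grow to the right and rows downward; lengths in m; the calibration is good to about 2 mm. A picture is of the moment at which its call begins. camera_info takes no time and is no camera call.
- bot.job_done(): hands the job in; it is judged then, once.
Trained networks look in the newest picture that a camera, given by its name, has taken for a name from the list of things; names that differ only in an ending like _2 or _b are one class to them, and where a whole thing is asked for, a point or a joint stands for the part that bears it (a point fixed in the world has none). Each returns a list of dicts, best first, with "confidence" (0 to 1); they miss things now and then, are a little off and sometimes report something else, mostly with a low value. They report only what shows in the picture. A call takes as long as a camera call.
- bot.silhouettes(camera, target): "mask" (384x512 bool, what is visible of it) and "uv" ([column, row] in pixels, amid what is visible of it).
- bot.spot_point(camera, target): "uv" ([column, row] in pixels: a listed point, or the origin of a listed thing).
The state is a dict: "clock": time; "joint_pos": joint angles; "joint_vel": joint speeds; "tau": joint torques, N m; "eef_pos": TCP position; "tool_rot": TCP orientation; "ft_force": force on the tool from outside, world axes, zero at the start; "ft_torque": the same for the moment, N m; "grip_width": finger opening in m; "grasp_force": force on a finger pad.
Only numpy, scipy, OpenCV 4.12 (cv2) and the standard library are available. Lean on these libraries where they do the work, as an engineer would, in place of code of your own. Each camera call takes 0.05 s, during which the arm holds its last target. There are 200 camera calls.

## Working session

There is one attempt and no reset: what is moved stays moved. The work goes in short steps, Python scripts to look and compute and a shell command to move; the robot and the scene stay as the last step left them, time stands still between calls to the robot, and variables do not carry over. Pictures are saved under pics/ and viewed, at most 10 in all, crops included, and the job is handed in when it is done.

```bash
mkdir -p pics; cat > h.py <<'E'
import numpy as np,cv2
from workcell import bot
def ray(cam,uv,z):
    ci=bot.camera_info(cam);K=np.array(ci["intrinsics"]);T=np.array(ci["camera_from_world"])
    d=T[:3,:3].T@np.linalg.solve(K,[uv[0],uv[1],1]);c=-T[:3,:3].T@T[:3,3]
    return c+d*(z-c[2])/d[2]
def proj(cam,p):
    ci=bot.camera_info(cam);K=np.array(ci["intrinsics"]);T=np.array(ci["camera_from_world"])
    q=K@(T[:3,:3]@np.array(p)+T[:3,3]);return q[:2]/q[2]
E
python3 - <<'E'
from h import *
ims=[]
for c in("top","scene"):
    im=bot.camera(c);cv2.imwrite(f"pics/{c}0.png",im)
    for n,z in(("empty_tray_mid",.0162),("empty_tray_lip",.0337),("loaded_tray_mid",.02),("short_tray_mid",.0162)):
        for r in bot.spot_point(c,n)[:3]:print(c,n,round(r["confidence"],2),np.round(r["uv"],1),np.round(ray(c,r["uv"],z),4))
o=bot.get_obs();print(o["clock"],o["eef_pos"],o["tool_rot"],o["grip_width"])
E
```

```text
top empty_tray_mid 0.64 [327.2 173.4] [ 0.5268 -0.3013  0.0162]
top empty_tray_lip 0.6 [333.  206.6] [ 0.4476 -0.3086  0.0337]
top loaded_tray_mid 0.7 [172.  177.1] [0.52   0.0563 0.02  ]
top short_tray_mid 0.67 [258.5 196.7] [ 0.4736 -0.1415  0.0162]
scene empty_tray_mid 0.89 [329.1 235.2] [ 0.5201 -0.3078  0.0162]
scene empty_tray_lip 0.96 [310.6 250.8] [ 0.4471 -0.3147  0.0337]
scene loaded_tray_mid 0.75 [211.9 154.6] [0.5177 0.0744 0.02  ]
scene short_tray_mid 0.84 [257.1 205.6] [ 0.4726 -0.139   0.0162]
0.5 [0.16380854 0.47237793 0.221865  ] [ 1.66119967e-01  9.86105550e-01 -3.58751050e-05 -5.22845480e-06] 0.0854049738761048
```

View pics/top0.png

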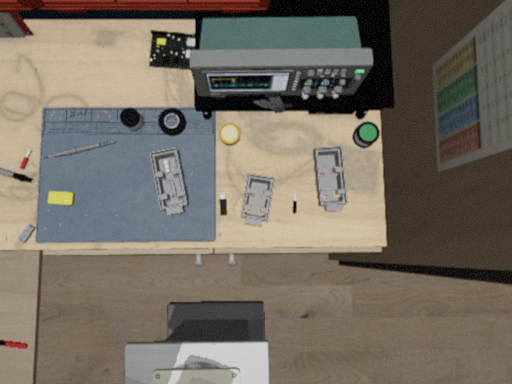

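View pics/scene0.png

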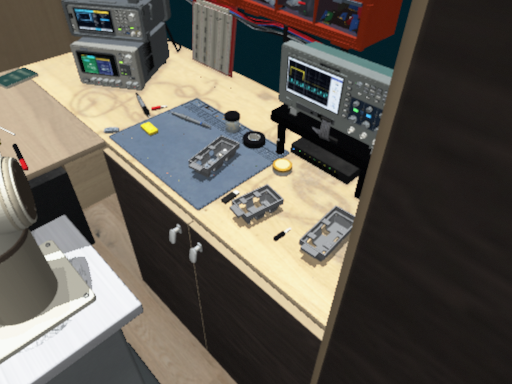

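The top view shows the loaded tray on the mat at about (170,180), the short tray at (258,198) and the empty long tray at (330,177). All the lips point towards the robot. The scene view agrees. Next I'll fit the tray model to the masks.

```bash
cat >> h.py <<'E'
from scipy.optimize import minimize
def render(cam,p,z0,L,S=4):
    x,y,a=p;c,s=np.cos(a),np.sin(a)
    def box(x0,x1,w,z):return [(x+c*i-s*j,y+s*i+c*j,z0+z) for i in(x0,x1) for j in(-w,w)]
    im=np.zeros((384*S,512*S),np.uint8)
    for P in(box(-L/2,L/2,.031,.04)+box(-L/2,L/2,.031,.024)+box(-L/2+.01,L/2-.01,.021,0),box(L/2-.005,L/2+.014,.018,.04)+box(L/2-.005,L/2+.014,.018,.035)):
        uv=np.array([proj(cam,q) for q in P]);h=cv2.convexHull(np.round((uv+.5)*S).astype(np.int32))
        cv2.fillConvexPoly(im,h,255)
    return cv2.resize(im,(512,384),interpolation=cv2.INTER_AREA)/255.
def masks(n,cams=("top","scene")):
    M={}
    for c in cams:
        r=bot.silhouettes(c,n)
        if r: M[c]=r[0]["mask"].astype(float);print(n,c,round(r[0]["confidence"],2),np.round(r[0]["uv"]),M[c].sum())
    return M
def fit(M,p0,z0,L):
    def f(q):
        p=[p0[0]+q[0]*.01,p0[1]+q[1]*.01,p0[2]+q[2]*.1]
        return sum(np.abs(render(c,p,z0,L)-m).sum()/m.sum() for c,m in M.items())
    r=minimize(f,[0,0,0],method="Nelder-Mead",options=dict(initial_simplex=[[0,0,0],[1,0,0],[0,1,0],[0,0,1]],xatol=.02,fatol=1e-3,maxfev=150))
    return np.array(p0)+r.x*[.01,.01,.1],r.fun
E
python3 - <<'E'
from h import *
for c in("top","scene"):bot.camera(c)
for n,p0,z0,L in(("empty_tray_mid",(.524,-.304,3.2),-.0038,.134),("loaded_tray_mid",(.519,.065,3.3),0,.134),("short_tray_mid",(.473,-.14,3.2),-.0038,.1)):
    M=masks(n)
    for m in({**M},{"top":M["top"]},{"scene":M["scene"]}):
        p,f=fit(m,p0,z0,L);print(n,list(m),np.round(p,4),round(f,3))
im=cv2.imread("pics/top0.png")[130:225,140:355];cv2.imwrite("pics/crop0.png",cv2.resize(im,None,fx=3.7,fy=3.7,interpolation=cv2.INTER_CUBIC))
E
```

```text
empty_tray_mid top 0.58 [328. 178.] 1730.0
empty_tray_mid scene 0.9 [330. 234.] 1618.0
empty_tray_mid ['top', 'scene'] [ 0.5195 -0.3055  3.2042] 0.202Traceback (most recent call last):
  File "<stdin>", line 6, in <module>
  File "h.py", line 29, in fit
    r=minimize(f,[0,0,0],method="Nelder-Mead",options=dict(initial_simplex=[[0,0,0],[1,0,0],[0,1,0],[0,0,1]],xatol=.02,fatol=1e-3,maxfev=150))
    res = _minimize_neldermead(fun, x0, args, callback, bounds=bounds,
                               **options)
    fxr = func(xr)
    fx = function(np.copy(x), *(wrapper_args + args))
  File "h.py", line 28, in f
    return sum(np.abs(render(c,p,z0,L)-m).sum()/m.sum() for c,m in M.items())
  File "h.py", line 28, in <genexpr>
    return sum(np.abs(render(c,p,z0,L)-m).sum()/m.sum() for c,m in M.items())
                      ~~~~~~^^^^^^^^^^
  File "h.py", line 16, in render
    uv=np.array([proj(cam,q) for q in P]);h=cv2.convexHull(np.round((uv+.5)*S).astype(np.int32))
                 ~~~~^^^^^^^
  File "h.py", line 8, in proj
    ci=bot.camera_info(cam);K=np.array(ci["intrinsics"]);T=np.array(ci["camera_from_world"])
ValueError: time passes only in moves, steps and waits
```

```bash
python3 - <<'E'
s=open("h.py").read().replace("ci=bot.camera_info(cam)","ci=info(cam)").replace("def ray","import functools\n@functools.cache\ndef info(c):return bot.camera_info(c)\ndef ray",1)
open("h.py","w").write(s)
E
python3 - <<'E'
from h import *
for c in("top","scene"):bot.camera(c)
for n,p0,z0,L in(("empty_tray_mid",(.5195,-.3055,3.2),-.0038,.134),("loaded_tray_mid",(.519,.065,3.3),0,.134),("short_tray_mid",(.473,-.14,3.2),-.0038,.1)):
    M=masks(n)
    for m in({**M},{"top":M["top"]},{"scene":M["scene"]}):
        p,f=fit(m,p0,z0,L);print(n,list(m),np.round(p,4),round(f,3))
im=cv2.imread("pics/top0.png")[130:225,140:355];cv2.imwrite("pics/crop0.png",cv2.resize(im,None,fx=3.7,fy=3.7,interpolation=cv2.INTER_CUBIC))
o=bot.get_obs();print(o["clock"])
E
```

```text
empty_tray_mid top 0.63 [328. 176.] 1694.0
empty_tray_mid scene 0.93 [330. 235.] 1559.0
empty_tray_mid ['top', 'scene'] [ 0.5191 -0.3052  3.2152] 0.234
empty_tray_mid ['top'] [ 0.5191 -0.3053  3.2057] 0.087
empty_tray_mid ['scene'] [ 0.5187 -0.3043  3.2317] 0.147
loaded_tray_mid top 0.81 [171. 178.] 1508.0
loaded_tray_mid scene 0.67 [212. 154.] 1063.0
loaded_tray_mid ['top', 'scene'] [0.5143 0.063  3.3431] 0.368
loaded_tray_mid ['top'] [0.5145 0.0627 3.3347] 0.228
loaded_tray_mid ['scene'] [0.5143 0.0629 3.3614] 0.133
short_tray_mid top 0.57 [258. 198.] 1173.0
short_tray_mid scene 0.63 [258. 205.] 1082.0
short_tray_mid ['top', 'scene'] [ 0.4713 -0.1373  2.9814] 0.362
short_tray_mid ['top'] [ 0.4708 -0.1373  2.9703] 0.149
short_tray_mid ['scene'] [ 0.4709 -0.1372  2.9981] 0.202
1.1
```

View pics/crop0.png

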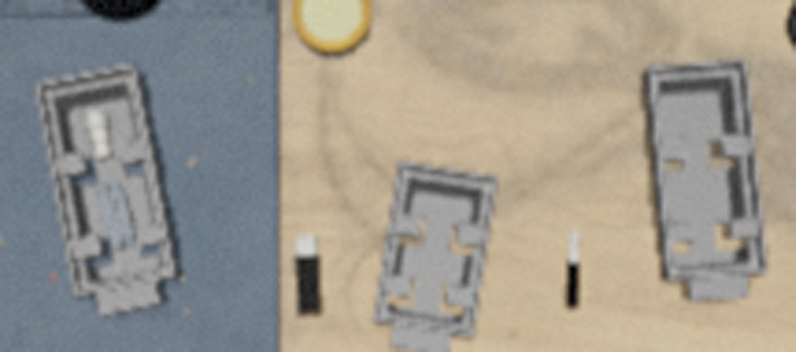

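The fits from the two cameras agree:
- **Empty tray:** (0.519, -0.305), yaw 3.21
- **Loaded tray:** (0.514, 0.063), yaw 3.34
- **Short tray:** (0.471, -0.137)

I'll draw the arm back first, then swing.

```bash
python3 -m inch '[-14,-40,0,0,0,0,100, -28,-80,0,0,0,0,100, -42,-120,0,0,0,0,100, -56,-160,0,0,0,0,100, -19,-176,0,0,0,-0.12,100, 15,-195,0,0,0,-0.24,100, 47,-219,0,0,0,-0.36,100, 76,-246,0,0,0,-0.48,100]'
python3 -c "
from h import *
o=bot.get_obs();print(np.round(o['joint_pos'],3))"
```

```text
clock: 1.77
eef_pos: [0.2411, 0.226, 0.2225]
tool_rot: [0.397, 0.918, 0.001, 0.001]
ft_force: [0.7, 0.6, -0.2]
grip_width: 0.0851
grasp_force: 0.0
[ 0.753 -0.103 -0.367  1.304 -0.     1.57 ]
```

```bash
python3 -m inch '[25,-30,0,0,0,-0.125,100, 47,-63,0,0,0,-0.25,100, 64,-99,0,0,0,-0.375,100, 78,-136,0,0,0,-0.5,100, 86,-175,0,0,0,-0.625,100, 90,-214,0,0,0,-0.75,100, 89,-254,0,0,0,-0.875,100, 83,-293,0,0,0,-1.0,100]'
python3 -c "
from h import *
o=bot.get_obs();print(np.round(o['joint_pos'],3))"
```

```text
clock: 2.43
eef_pos: [0.3233, -0.0687, 0.2222]
tool_rot: [0.79, 0.614, 0.001, 0.001]
ft_force: [1.2, -0.4, 0.3]
grip_width: 0.0856
grasp_force: 0.0
[-0.209 -0.101 -0.367  1.304 -0.     1.611]
```

```bash
python3 -m inch '[24,-29,-9,0,0,-0.125,100, 48,-58,-18,0,0,-0.25,100, 72,-87,-27,0,0,-0.375,100, 96,-116,-36,0,0,-0.5,100, 120,-145,-45,0,0,-0.625,100, 144,-174,-54,0,0,-0.75,100, 168,-203,-63,0,0,-0.875,100, 192,-232,-72,0,0,-1.0,100]' | head -2
python3 -m inch '[4,-7,-10,0,0,-0.125,100, 4,-7,-30,0,0,-0.25,100, 4,-7,-60,0,0,-0.257,100, 4,-7,-60,0,0,-0.257,100]'
python3 - <<'E'
from h import *
o=bot.get_obs();print(np.round(o['joint_pos'],3),o["eef_pos"])
from scipy.spatial.transform import Rotation as R
m=R.from_quat(o["tool_rot"]).as_matrix();print(np.arctan2(m[1,1],m[0,1]),m[:,2])
im=bot.camera("scene")
for s in(31,-31):
    for e in(67,-67):
        a=3.212;c,q=np.cos(a),np.sin(a);p=(.519+(c*e-q*s)/1e3,-.305+(q*e+c*s)/1e3,.0362);cv2.circle(im,tuple(np.round(proj("scene",p)).astype(int)),1,(0,0,255),-1)
cv2.imwrite("pics/a.png",cv2.resize(im[130:300,240:400],None,fx=3.5,fy=3.5,interpolation=cv2.INTER_CUBIC))
E
```

```text
clock: 3.1
eef_pos: [0.5157, -0.3002, 0.1492]
clock: 3.43
eef_pos: [0.5152, -0.3038, 0.0837]
tool_rot: [0.999, 0.035, -0.005, -0.003]
ft_force: [-1.2, 0.9, -0.9]
grip_width: 0.0854
grasp_force: 0.0
[-0.533  0.53   0.065  1.117  0.     2.538] [ 0.51519014 -0.30380774  0.08368756]
-1.5005274499300991 [-0.00952524  0.00562357 -0.99993882]
```

View pics/a.png

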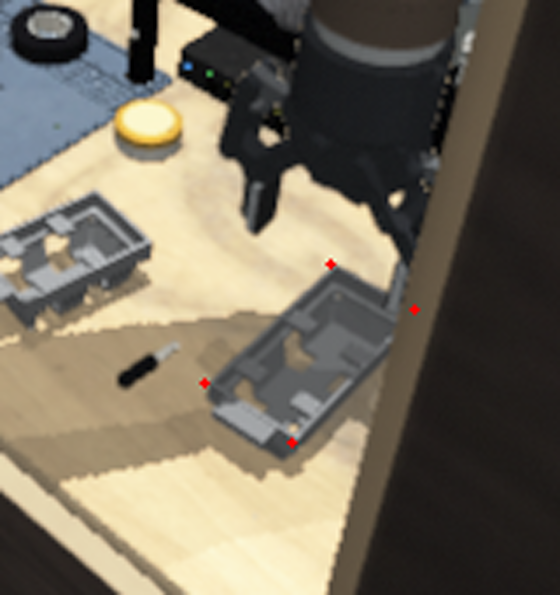

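The gripper straddles the tray, and the projected rim corners lie on the tray to within 1–2 px. Next I'll descend and grip.

```bash
python3 -m inch '[0,0,-20,0,0,0,100, 0,0,-40,0,0,0,100, 0,0,-55,0,0,0,100, 0,0,-63,0,0,0,100, 0,0,-63,0,0,0,100, 0,0,-63,0,0,0,100]'
python3 -m inch '[0,0,0,0,0,0,40, 0,0,0,0,0,0,40, 0,0,0,0,0,0,40, 0,0,0,0,0,0,40, 0,0,0,0,0,0,40, 0,0,0,0,0,0,40, 0,0,0,0,0,0,40, 0,0,0,0,0,0,40]'
```

```text
clock: 3.98
eef_pos: [0.5194, -0.3059, 0.0282]
tool_rot: [0.999, 0.036, 0.001, 0.0]
ft_force: [0.4, -0.3, -0.3]
grip_width: 0.085
grasp_force: 0.0
clock: 4.65
eef_pos: [0.5188, -0.3056, 0.0269]
tool_rot: [0.999, 0.035, -0.0, -0.0]
ft_force: [0.3, -0.6, 0.1]
grip_width: 0.0344
grasp_force: 0.0
```

```bash
python3 - <<'E'
from h import *
a=bot.camera("scene");b=bot.camera("top")
r=lambda i:cv2.resize(i,(400,500),interpolation=cv2.INTER_CUBIC)
cv2.imwrite("pics/b.png",np.hstack([r(a[140:290,260:380]),r(b[120:245,280:380])]))
E
```

```text
(no output)
```

View pics/b.png

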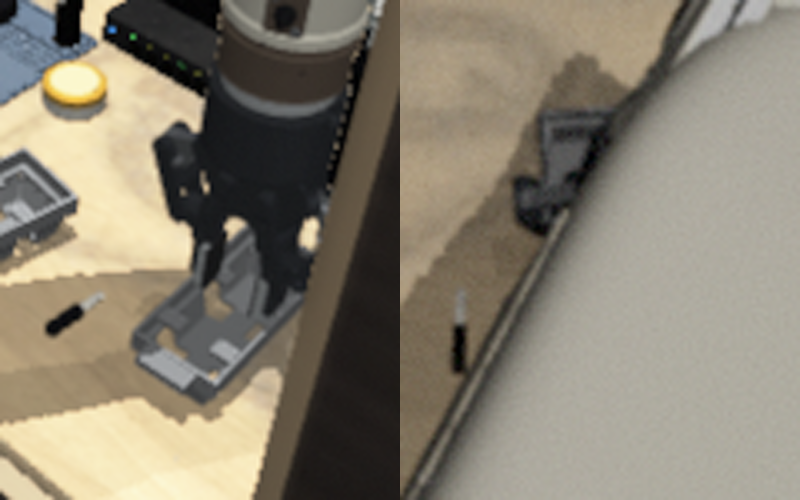

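```bash
python3 - <<'E'
from h import *
a=bot.camera("scene");o=bot.get_obs();p=np.array(o["eef_pos"]);print(o["grip_width"],o["grasp_force"],o["ft_force"],p)
y0,x0=170,285
c=cv2.resize(a[y0:y0+100,x0:x0+100],(600,600),interpolation=cv2.INTER_CUBIC)
d=np.array([np.cos(-1.5),np.sin(-1.5),0])
for s,z,col in((.017,.024,(0,0,255)),(-.017,.024,(0,0,255)),(.017,.005,(0,255,0)),(-.017,.005,(0,255,0))):
    q=p+d*s;q[2]=z;uv=(proj("scene",q)+.5-[x0,y0])*6;cv2.circle(c,tuple(np.round(uv).astype(int)),3,col,-1)
cv2.imwrite("pics/c.png",c)
for r in bot.spot_point("scene","empty_tray_mid")[:1]+bot.spot_point("scene","empty_tray_lip")[:1]:print(r)
M=masks("empty_tray_mid",("scene",))
E
```

```text
0.03413270547271654 0.0 [-0.51385901  0.45637489 -0.96072402] [ 0.51878297 -0.30556039  0.02684933]
{'uv': [328.2, 232.6], 'confidence': 0.57}
{'uv': [308.2, 250.0], 'confidence': 0.57}
empty_tray_mid scene 0.83 [325. 238.] 1228.0
```

View pics/c.png

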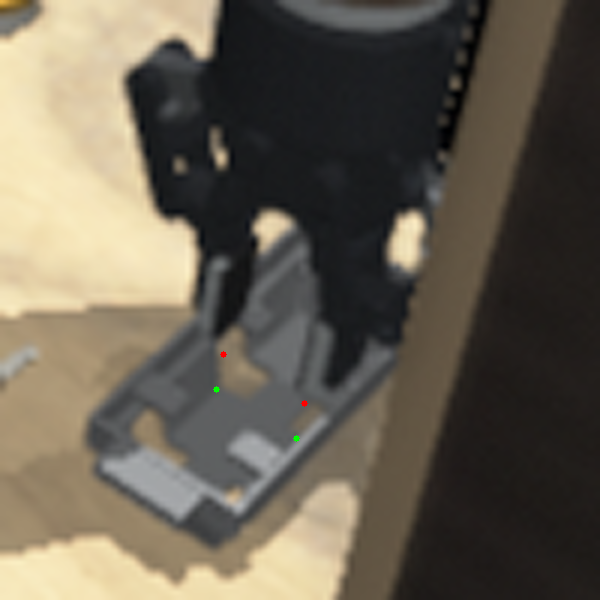

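The image is ambiguous: the fingers look to be inside the rim with no grip. I'll lift a little and check force.

```bash
python3 -m inch '[0,0,5,0,0,0,40, 0,0,10,0,0,0,40, 0,0,15,0,0,0,40, 0,0,20,0,0,0,40, 0,0,20,0,0,0,40]'
python3 - <<'E'
from h import *
a=bot.camera("scene")
y0,x0=170,285
c=cv2.resize(a[y0:y0+100,x0:x0+100],(600,600),interpolation=cv2.INTER_CUBIC)
cv2.imwrite("pics/d.png",c)
for r in bot.spot_point("scene","empty_tray_mid")[:1]+bot.spot_point("scene","empty_tray_lip")[:1]:print(r)
E
```

```text
clock: 5.37
eef_pos: [0.5198, -0.3062, 0.0487]
tool_rot: [0.999, 0.035, 0.001, 0.001]
ft_force: [0.1, 0.4, -0.7]
grip_width: 0.0341
grasp_force: 0.0
{'uv': [332.2, 234.5], 'confidence': 0.72}
{'uv': [308.9, 250.7], 'confidence': 0.96}
```

View pics/d.png

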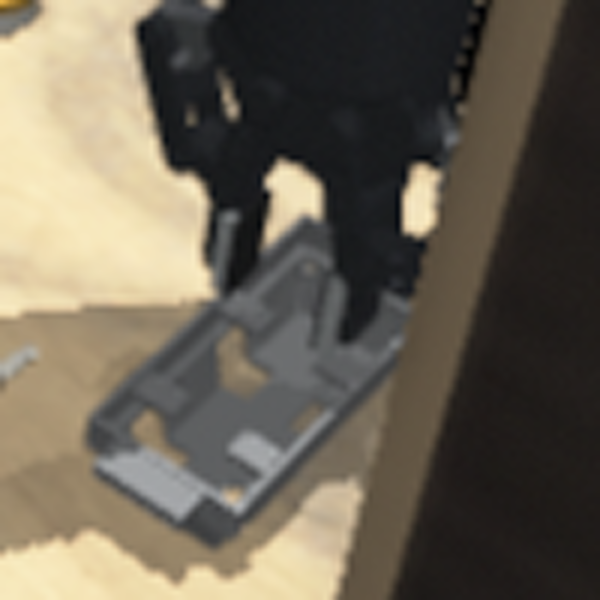

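```bash
python3 - <<'E'
from h import *
for z in(.01,.02,.03,.04,.05,.06):print(z,np.round(ray("scene",(332.4,222.8),z)[:2],3),np.round(ray("scene",(342.8,227),z)[:2],3),np.round(ray("scene",(322,218.5),z)[:2],3))
print(np.round([bot.get_obs()[k] for k in("grip_width","grasp_force")],4), bot.get_obs()["eef_pos"])
E
```

```text
0.01 [ 0.559 -0.288] [ 0.566 -0.312] [ 0.553 -0.264]
0.02 [ 0.551 -0.293] [ 0.557 -0.316] [ 0.545 -0.269]
0.03 [ 0.542 -0.297] [ 0.548 -0.32 ] [ 0.536 -0.274]
0.04 [ 0.534 -0.302] [ 0.54  -0.324] [ 0.528 -0.279]
0.05 [ 0.525 -0.307] [ 0.531 -0.328] [ 0.519 -0.284]
0.06 [ 0.517 -0.311] [ 0.523 -0.333] [ 0.511 -0.289]
[0.0341 0.    ] [ 0.51885426 -0.3056204   0.04709511]
```

```bash
python3 - <<'E'
from h import *
for z in(.05,.065,.08,.095,.11):print(z,np.round(ray("scene",(312.4,195.2),z)[:2],3),np.round(ray("scene",(355.2,211),z)[:2],3))
T=np.array(info("scene")["camera_from_world"]);print(-T[:3,:3].T@T[:3,3])
E
python3 -m inch '[0,0,0,0,0,0,100, 0,0,0,0,0,0,100, 0,0,0,0,0,0,100, 0,0,0,0,0,0,100, 0,0,0,0,0,0,100, 0,0,0,0,0,0,100]'
python3 -m inch '[0,0,-10,0,0,0,100, 0,0,-20,0,0,0,100, 0,0,-28,0,0,0,100, 0,0,-33,0,0,0,100, 0,0,-33,0,0,0,100, 0,0,-33,0,0,0,100]'
```

```text
0.05 [ 0.56  -0.225] [ 0.588 -0.32 ]
0.065 [ 0.547 -0.234] [ 0.574 -0.326]
0.08 [ 0.533 -0.243] [ 0.559 -0.333]
0.095 [ 0.519 -0.252] [ 0.545 -0.339]
0.11 [ 0.506 -0.261] [ 0.531 -0.346]
[ 0.01900415 -0.58015105  0.64617507]
clock: 6.02
eef_pos: [0.5188, -0.3055, 0.0468]
tool_rot: [0.999, 0.035, -0.0, -0.0]
ft_force: [-0.4, 0.8, -0.0]
grip_width: 0.0855
grasp_force: 0.0
clock: 6.52
eef_pos: [0.5183, -0.3053, 0.013]
tool_rot: [0.999, 0.035, -0.001, -0.0]
ft_force: [-0.4, -0.1, -0.2]
grip_width: 0.0857
grasp_force: 0.0
```

My measurement puts the fingertips about 20 mm higher than the stated tool frame, so the earlier close passed just over the rim. I'll go a little lower while watching the force.

```bash
python3 -m inch '[0,0,-4,0,0,0,100, 0,0,-8,0,0,0,100, 0,0,-8,0,0,0,100, 0,0,-8,0,0,0,100]'
python3 -m inch '[0,0,0,0,0,0,85, 0,0,0,0,0,0,80, 0,0,0,0,0,0,75, 0,0,0,0,0,0,70, 0,0,0,0,0,0,65, 0,0,0,0,0,0,60, 0,0,0,0,0,0,60, 0,0,0,0,0,0,60]'
python3 - <<'E'
from h import *
a=bot.camera("scene")
y0,x0=170,285
c=cv2.resize(a[y0:y0+100,x0:x0+100],(600,600),interpolation=cv2.INTER_CUBIC)
cv2.imwrite("pics/e.png",c)
E
```

```text
clock: 6.85
eef_pos: [0.5187, -0.3055, 0.0057]
tool_rot: [0.999, 0.035, -0.0, -0.0]
ft_force: [-0.2, 0.3, -0.4]
grip_width: 0.0854
grasp_force: 0.0
clock: 7.52
eef_pos: [0.519, -0.3056, 0.0067]
tool_rot: [0.999, 0.035, 0.0, 0.0]
ft_force: [-1.2, 1.9, 6.2]
grip_width: 0.0606
grasp_force: 64.1
```

View pics/e.png

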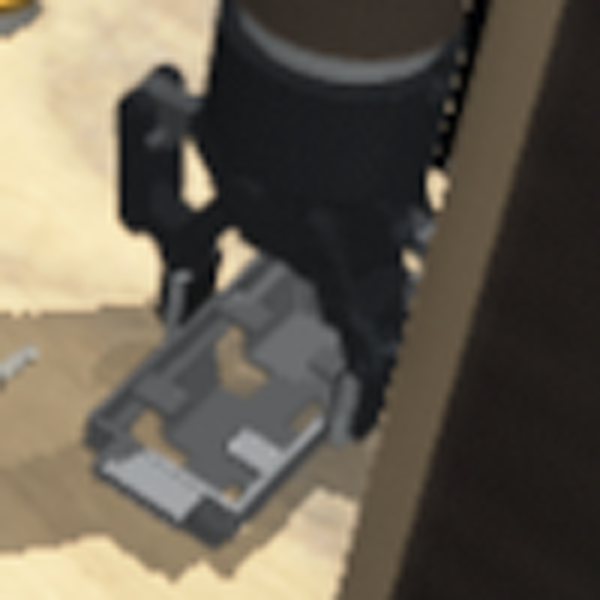

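It's gripped: opening 60.6 mm, 64 N, pads outside the collar. Next: lift, retract, turn and swing.

```bash
python3 -m inch '[0,0,15,0,0,0,55, 0,0,45,0,0,0,55, 0,0,80,0,0,0,55, 0,0,115,0,0,0,55, -20,12,140,0,0,0.1,55, -50,29,140,0,0,0.22,55, -83,48,140,0,0,0.34,55, -116,67,140,0,0,0.46,55]'
python3 - <<'E'
from h import *
a=bot.camera("scene")
y0,x0=110,200
c=cv2.resize(a[y0:y0+150,x0:x0+180],(720,600),interpolation=cv2.INTER_CUBIC)
cv2.imwrite("pics/f.png",c)
E
```

```text
clock: 8.23
eef_pos: [0.4019, -0.2381, 0.1459]
tool_rot: [0.964, 0.265, 0.0, 0.0]
ft_force: [-0.1, -0.2, -0.5]
grip_width: 0.06
grasp_force: 65.7
```

View pics/f.png

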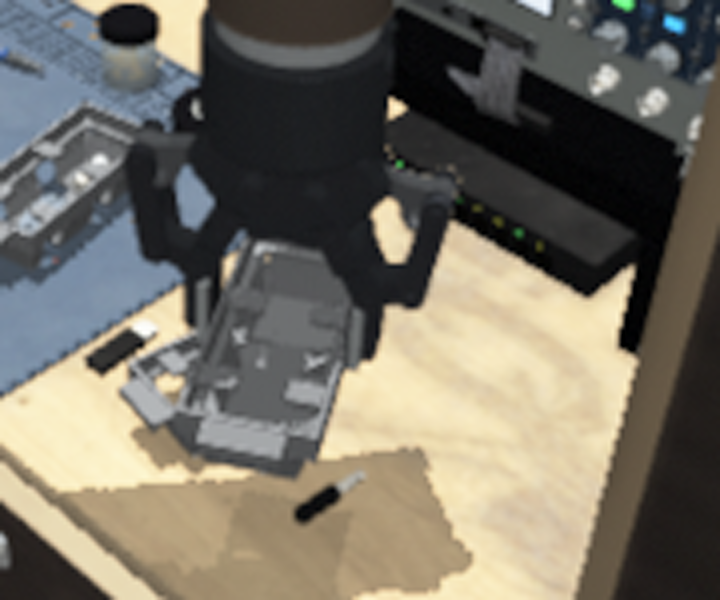

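The tray hangs level, with its lip towards the robot and the pads outside the collar. I'll continue the swing and the turn.

```bash
python3 -m inch '[5,36,0,0,0,0.12,55, 11,73,0,0,0,0.24,55, 16,110,0,0,0,0.36,55, 22,147,0,0,0,0.48,55, 27,183,0,0,0,0.6,55, 33,220,0,0,0,0.72,55, 38,257,0,0,0,0.84,55, 44,293,0,0,0,0.96,55]' | head -2
python3 -m inch '[0,0,0,0,0,0.12,55, 0,0,0,0,0,0.24,55, 0,0,0,0,0,0.36,55, 0,0,0,0,0,0.48,55, 0,0,0,0,0,0.6,55, 0,0,0,0,0,0.72,55, 0,0,0,0,0,0.84,55, 0,0,0,0,0,0.96,55]'
python3 -m inch '[10,1,0,0,0,0.12,55, 20,2,0,0,0,0.24,55, 30,4,0,0,0,0.36,55, 40,6,0,0,0,0.48,55, 50,8,0,0,0,0.6,55, 60,9,0,0,0,0.72,55, 67,9,0,0,0,0.84,55, 67,9,0,0,0,0.892,55]'
python3 -m inch '[0,0,-20,0,0,0,55, 0,0,-40,0,0,0,55, 0,0,-40,0,0,0,55, 0,0,-40,0,0,0,55]'
python3 - <<'E'
from h import *
from scipy.spatial.transform import Rotation as R
o=bot.get_obs();m=R.from_quat(o["tool_rot"]).as_matrix();p=o["eef_pos"];print(p,"yaw of tray x",np.arctan2(m[1,1],m[0,1])-np.pi/2,m[:,2],o["joint_pos"][5])
bot.camera("scene");bot.camera("top")
for n in("empty_tray_mid","empty_tray_lip","loaded_tray_mid"):
  for c in("scene","top"):
    for r in bot.spot_point(c,n)[:1]:print(c,n,round(r["confidence"],2),np.round(r["uv"],1))
M=masks("empty_tray_mid")
for m in [{c:M[c]} for c in M]:
  for dz in(-.005,0,.005):print(list(m),dz,*[np.round(v,4) for v in fit(m,(p[0],p[1],.2),p[2]-.0102+dz,.134)])
M=masks("loaded_tray_mid",("scene",))
if M:print(fit(M,(.514,.063,3.34),0,.134))
E
```

```text
clock: 8.95
eef_pos: [0.4467, 0.0563, 0.1457]
clock: 9.62
eef_pos: [0.4468, 0.0544, 0.1455]
tool_rot: [0.336, 0.942, -0.0, -0.0]
ft_force: [0.2, 0.2, -0.4]
grip_width: 0.0604
grasp_force: 65.7
clock: 10.28
eef_pos: [0.5154, 0.0635, 0.1454]
tool_rot: [-0.102, 0.995, -0.0, 0.0]
ft_force: [0.4, -0.2, -0.9]
grip_width: 0.0606
grasp_force: 65.7
clock: 10.62
eef_pos: [0.5125, 0.0632, 0.1046]
tool_rot: [-0.1, 0.995, -0.0, -0.002]
ft_force: [-0.2, -0.1, -1.2]
grip_width: 0.0607
grasp_force: 65.7
[0.51253985 0.0632031  0.10463079] yaw of tray x 0.200750086756875 [-3.82584127e-03 -5.39469672e-04 -9.99992536e-01] -0.07801566855910691
scene empty_tray_mid 0.71 [211.8 127.5]
top empty_tray_mid 0.79 [158.1 173.9]
scene empty_tray_lip 0.76 [231.8 106.7]
top empty_tray_lip 0.69 [153.5 133.6]
scene loaded_tray_mid 0.68 [214.6 158.8]
top loaded_tray_mid 0.94 [170.6 177. ]
empty_tray_mid top 0.95 [163. 187.] 1032.0
empty_tray_mid scene 0.93 [207. 128.] 917.0
['top'] -0.005 [0.5123 0.0639 0.1844] 1.1506
['top'] 0 [0.5121 0.0636 0.1972] 1.17
['top'] 0.005 [0.5114 0.0623 0.1823] 1.1813
['scene'] -0.005 [0.5138 0.0689 0.1931] 0.5536
['scene'] 0 [0.5104 0.0629 0.1852] 0.5628
['scene'] 0.005 [0.5057 0.057  0.1961] 0.5751
loaded_tray_mid scene 0.67 [213. 154.] 1031.0
(array([0.5159386 , 0.06314196, 3.3791053 ]), np.float64(0.1612103231205188))
```

```bash
python3 - <<'E'
from h import *
p=np.array([.5143,.0634,.1047]);u=p[2]-.0102;d=np.array([np.cos(.2),np.sin(.2),0])
lip=[*(p+.077*d)[:2],u+.0375];mid=[*p[:2],u+.02]
for c,l,m in(("scene",(231.8,106.7),(211.8,127.5)),("top",(153.5,133.6),(158.1,173.9))):
    print(c,proj(c,lip),l,proj(c,mid),m,"lip xy",np.round(ray(c,l,lip[2])[:2]-lip[:2],4),"mid",np.round(ray(c,m,mid[2])[:2]-mid[:2],4))
a=bot.camera("scene");b=bot.camera("top")
r=lambda i:cv2.resize(i,(400,480),interpolation=cv2.INTER_CUBIC)
cv2.imwrite("pics/g.png",np.hstack([r(a[90:198,170:260]),r(b[120:228,120:210])]))
E
```

```text
scene [230.08134644 106.58993841] (231.8, 106.7) [211.4011221  126.28174513] (211.8, 127.5) lip xy [ 0.0028 -0.0034] mid [-0.0027 -0.0048]
top [152.80423518 134.42003732] (153.5, 133.6) [161.21791479 171.99663059] (158.1, 173.9) lip xy [ 0.0017 -0.0014] mid [-0.004   0.0064]
```

```bash
python3 - <<'E'
from h import *
for c in("scene","top"):
    bot.camera(c)
    for n in("empty_tray_lip","empty_tray_mid","loaded_tray_mid","loaded_tray_lip"):
        try:
            for r in bot.spot_point(c,n)[:2]:print(c,n,r)
        except Exception as e:print(n,e)
E
```

```text
scene empty_tray_lip {'uv': [231.0, 106.2], 'confidence': 0.74}
scene empty_tray_mid {'uv': [211.9, 125.5], 'confidence': 0.88}
scene loaded_tray_mid {'uv': [210.6, 157.0], 'confidence': 0.85}
loaded_tray_lip it knows: empty_tray_lip, empty_tray_mid, loaded_tray_mid, short_tray_mid
top empty_tray_lip {'uv': [154.7, 137.1], 'confidence': 0.96}
top empty_tray_mid {'uv': [162.8, 171.7], 'confidence': 0.82}
top loaded_tray_mid {'uv': [171.4, 174.4], 'confidence': 0.82}
loaded_tray_lip it knows: empty_tray_lip, empty_tray_mid, loaded_tray_mid, short_tray_mid
```

The detected lip and centre match the expected in-hand pose to within 2–3 mm, against 7 mm of play. I'll descend, slowly at the end.

```bash
python3 -m inch '[0,0,-15,0,0,0,55, 0,0,-30,0,0,0,55, 0,0,-42,0,0,0,55, 0,0,-48,0,0,0,55, 0,0,-51,0,0,0,55, 0,0,-54,0,0,0,55, 0,0,-56,0,0,0,55, 0,0,-56,0,0,0,55]'
python3 -m inch '[0,0,-1,0,0,0,55, 0,0,-2,0,0,0,55, 0,0,-3,0,0,0,55, 0,0,-3,0,0,0,55]'
```

```text
clock: 12.33
eef_pos: [0.514, 0.0634, 0.05]
tool_rot: [-0.1, 0.995, 0.0, 0.0]
ft_force: [0.3, -0.4, -0.9]
grip_width: 0.0602
grasp_force: 65.7
clock: 12.67
eef_pos: [0.5142, 0.0635, 0.0474]
tool_rot: [-0.1, 0.995, 0.0, 0.001]
ft_force: [-0.9, -0.2, 0.8]
grip_width: 0.0609
grasp_force: 66.1
```

```bash
python3 -m inch '[0,0,-1,0,0,0,55, 0,0,-1,0,0,0,55, 0,0,-1,0,0,0,55]'
python3 - <<'E'
from h import *
a=bot.camera("scene");b=bot.camera("top");print(bot.get_obs()["ft_force"])
r=lambda i:cv2.resize(i,(400,480),interpolation=cv2.INTER_CUBIC)
cv2.imwrite("pics/g.png",np.hstack([r(a[90:198,170:260]),r(b[120:228,120:210])]))
E
```

```text
clock: 12.92
eef_pos: [0.5144, 0.0635, 0.0472]
tool_rot: [-0.1, 0.995, 0.0, 0.001]
ft_force: [-1.2, -0.7, 7.7]
grip_width: 0.0609
grasp_force: 66.8
[-2.26966538 -1.2367913   6.20565994]
```

View pics/g.png

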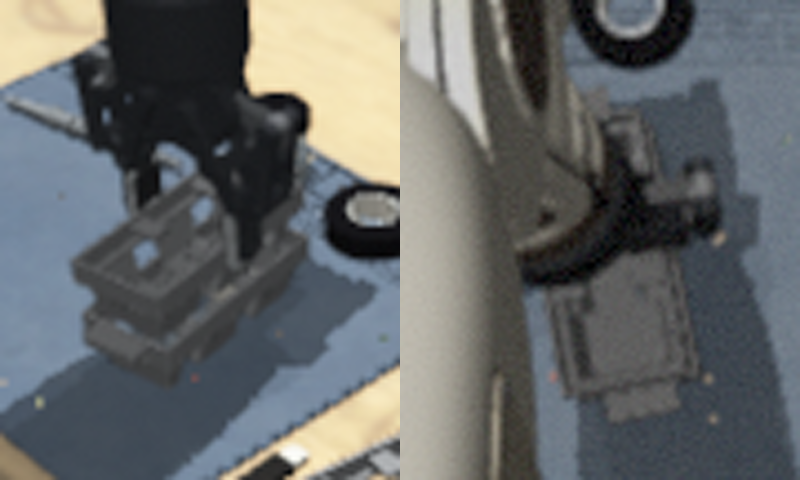

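The empty tray stands inside the loaded tray's rim. Contact came at z = 0.047 (0.046 expected on the lugs, about 0.050 on the rim), and the lips are at opposite ends. I'll release and withdraw.

```bash
python3 -m inch '[0,0,0,0,0,0,75, 0,0,0,0,0,0,85, 0,0,0,0,0,0,100, 0,0,0,0,0,0,100, 0,0,0,0,0,0,100, 0,0,0,0,0,0,100]'
python3 -m inch '[0,0,10,0,0,0,100, 0,0,25,0,0,0,100, 0,0,45,0,0,0,100, 0,0,75,0,0,0,100, 0,0,110,0,0,0,100, -30,-4,125,0,0,0,100, -65,-8,130,0,0,0,100, -100,-12,130,0,0,0,100]'
python3 -m inch '[-35,-20,0,0,0,0,100, -60,-55,0,0,0,0,100, -70,-95,0,0,0,0,100, -75,-135,0,0,0,0,100, -80,-172,0,0,0,0,100, -80,-172,0,0,0,0,100]'
python3 - <<'E'
from h import *
for c in("scene","top"):bot.camera(c)
for n,p0,z0,L in(("empty_tray_mid",(.514,.063,.2),.036,.134),("short_tray_mid",(.471,-.137,2.98),-.0038,.1)):
    M=masks(n)
    for c in M:print(n,c,*[np.round(v,4) for v in fit({c:M[c]},p0,z0,L)])
for n,z in(("empty_tray_mid",.056),("empty_tray_lip",.0735),("loaded_tray_mid",.02)):
  for c in("scene","top"):
    for r in bot.spot_point(c,n)[:1]:print(c,n,round(r["confidence"],2),np.round(r["uv"],1),np.round(ray(c,r["uv"],z),4))
M=masks("loaded_tray_mid")
E
```

```text
clock: 13.52
eef_pos: [0.5137, 0.0634, 0.0457]
tool_rot: [-0.1, 0.995, -0.0, -0.0]
ft_force: [0.1, 0.5, -0.1]
grip_width: 0.0848
grasp_force: 0.0
clock: 14.18
eef_pos: [0.4146, 0.0515, 0.1785]
tool_rot: [-0.1, 0.995, 0.0, 0.003]
ft_force: [-0.4, 0.5, 1.1]
grip_width: 0.0854
grasp_force: 0.0
clock: 14.68
eef_pos: [0.333, -0.1262, 0.1771]
tool_rot: [-0.095, 0.995, -0.002, 0.001]
ft_force: [1.5, 0.6, 1.6]
grip_width: 0.0854
grasp_force: 0.0
empty_tray_mid top 0.97 [165. 175.] 1952.0
empty_tray_mid scene 0.94 [202. 151.] 422.0
empty_tray_mid top [0.5129 0.0632 0.1882] 0.0701
empty_tray_mid scene [0.5124 0.0657 0.244 ] 2.06
short_tray_mid top 0.98 [259. 192.] 1013.0
short_tray_mid scene 0.66 [258. 203.] 1109.0
short_tray_mid top [ 0.4735 -0.1379  2.9908] 0.3324
short_tray_mid scene [ 0.4707 -0.1383  3.0088] 0.1698
scene empty_tray_mid 0.95 [214.9 145.8] [0.518  0.0597 0.056 ]
top empty_tray_mid 0.56 [165.6 175.1] [0.5182 0.0646 0.056 ]
scene empty_tray_lip 0.76 [234.4 127.1] [0.5937 0.0688 0.0735]
top empty_tray_lip 0.83 [157.4 143.4] [0.5856 0.0804 0.0735]
scene loaded_tray_mid 0.87 [213.7 156.7] [0.5153 0.0643 0.02  ]
top loaded_tray_mid 0.69 [169.6 177.5] [0.5191 0.0617 0.02  ]
loaded_tray_mid top 0.74 [165. 176.] 1748.0
loaded_tray_mid scene 0.54 [201. 166.] 165.0
```

The top-view fit is good (residual 0.07), but the arm blocks the scene view. I'll move it aside for one check of height and level.

```bash
python3 -m inch '[-5,40,15,0,0,0,100, -15,80,30,0,0,0,100, -25,120,40,0,0,0,100, -35,160,40,0,0,0,100, -45,200,40,0,0,0,100, -55,235,40,0,0,0,100, -55,235,40,0,0,0,100, -55,235,40,0,0,0,100]'
python3 - <<'E'
from h import *
for c in("scene","top"):bot.camera(c)
M=masks("empty_tray_mid");N=masks("loaded_tray_mid")
full={c:np.maximum(M[c],N[c]) for c in M if c in N}
def f2(z):
    p,r=fit({"scene":M["scene"]},(.513,.063,.19),z,.134);return p,r
for z in(.016,.026,.032,.036,.040,.045):
    # top-view pose fit at each height, then compare rim top part in scene (union of both trays)
    p,r=fit({"top":M["top"]},(.513,.063,.19),z,.134)
    u=np.maximum(render("scene",p,z,.134),render("scene",(.5145,.063,3.342),0,.134))
    print(z,np.round(p,4),round(r,3),"scene union err",round(np.abs(u-full["scene"]).sum()/full["scene"].sum(),3))
E
```

```text
clock: 16.05
eef_pos: [0.278, 0.1166, 0.216]
tool_rot: [-0.105, 0.994, -0.0, 0.0]
ft_force: [0.4, -0.4, 0.2]
grip_width: 0.0853
grasp_force: 0.0
empty_tray_mid top 0.91 [164. 174.] 1766.0
loaded_tray_mid top 0.75 [184. 183.] 278.0
loaded_tray_mid scene 0.77 [212. 162.] 462.0Traceback (most recent call last):
  File "<stdin>", line 11, in <module>
KeyError: 'scene'
```

```bash
python3 - <<'E'
from h import *
for k in range(4):
    for c in("scene","top"):bot.camera(c)
    M=masks("empty_tray_mid");N=masks("loaded_tray_mid")
    if len(M)+len(N)==4:break
full=np.maximum(M["scene"],N["scene"])
for z in(.016,.026,.032,.036,.040,.045):
    p,r=fit({"top":M["top"]},(.513,.063,.19),z,.134)
    u=np.maximum(render("scene",p,z,.134),render("scene",(.5145,.063,3.342),0,.134))
    print(z,np.round(p,4),round(r,3),"union",round(np.abs(u-full).sum()/full.sum(),3),"empty",round(np.abs(render("scene",p,z,.134)-M["scene"]).sum()/M["scene"].sum(),3), fit({"scene":M["scene"]},p,z,.134))
E
```

```text
empty_tray_mid top 0.69 [162. 174.] 1753.0
empty_tray_mid scene 0.85 [213. 145.] 1144.0
loaded_tray_mid top 0.78 [176. 207.] 179.0
loaded_tray_mid scene 0.9 [212. 163.] 546.0
0.016 [0.5158 0.0674 0.2001] 0.107 union 0.264 empty 0.566 (array([0.53014168, 0.0854809 , 0.21572488]), np.float64(0.1305327025915261))
0.026 [0.5141 0.0657 0.1945] 0.112 union 0.179 empty 0.334 (array([0.52097791, 0.07399522, 0.21366838]), np.float64(0.1294529000411353))
0.032 [0.5131 0.0649 0.1997] 0.116 union 0.124 empty 0.185 (array([0.51662591, 0.06829036, 0.22873905]), np.float64(0.13692581927876044))
0.036 [0.5123 0.0638 0.1986] 0.122 union 0.123 empty 0.155 (array([0.51315174, 0.06331058, 0.22774843]), np.float64(0.1424482380364733))
0.04 [0.5117 0.0632 0.2087] 0.131 union 0.151 empty 0.198 (array([0.51006064, 0.05883905, 0.22559576]), np.float64(0.1539249965720554))
0.045 [0.5118 0.0625 0.197 ] 0.142 union 0.196 empty 0.299 (array([0.50619876, 0.054073  , 0.23124285]), np.float64(0.1644796380090498))
```

The two views agree best at a height of about 0.035. That gives a centre about 2 mm off the loaded tray's and the axes in line within about 0.01 rad, so the tray is seated. Handing in.

```bash
python3 -c "
from workcell import bot
print(bot.job_done(), bot.get_obs()['clock'])"
```

```text
the job is handed in; nothing more can be done
the job is handed in; nothing more can be done
```

I handed the job in (no verdict shown): the empty long tray is on the loaded tray, lips opposite, about 35 mm up and 2 mm off centre by the camera fits (level not measured directly), the short tray has not shifted measurably, and the arm is clear.

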